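Pack bearings down a shipping tube with the push rod

TASK

Finish packing the shipping tube: put the plain bearing from the tray (the one of the same size as the bearing that hangs part-way down the tube) into the tube on top of the other, then push both down with the push rod until they are pressed firmly onto the bottom of the tube. Stand the push rod back in its cup, and leave the flanged bearing, the small bearing, the end plug and the tape where they are.

Things in the scene. Friction and masses are not known exactly. Their poses are not given: they have to be found in the camera images.
- tube: Clear shipping tube, upright in a fixed stand (grey plate 100 x 100 x 10 mm; black collar 62 mm across, top 44 mm above the bench). Origin: on the tube's axis at the bench top; z up. Outside 49 mm, bore 43 mm. White sprung strips along the +x and -x sides of the bore give way sideways and grip the bearings, which do not fall down it but must be pushed: about 5 to 12 N for the two.
- tube_floor (a point): Point on the tube's axis on its inside bottom, 10 mm above the bench. A bearing that has bottomed out stands on this level, and the next one on top of it (59 mm higher); a firm press there is 15 to 20 N.
- tube_mouth (a point): Centre of the tube's mouth, at the rim of its grey funnel ring (59 mm outside; the bore widens from 43 to 52 mm over the top 18 mm), 162 mm above the inside bottom, 172 mm above the bench. The strips begin 25 mm below this rim; a bearing set into the mouth and let go settles about 33 mm deep, upright on their sloping tops, until it is pushed.
- hung_bearing: Linear ball bearing, plain steel cylinder with dark end seals, 40 mm in diameter, 59 mm long, about 220 g, upright in the tube, stuck with its lower end 20 to 45 mm above the inside bottom. Origin: centre of its lower end; z up along its axis.
- bearing: The same kind of bearing (plain steel cylinder 40 mm in diameter, 59 mm long, about 220 g) standing upright in the tray. Origin: centre of its lower end; z up along its axis.
- rod: Push rod standing upright in its cup: white foot disc 36 mm in diameter and 14 mm thick at the bottom, steel shaft 22 mm in diameter, and at the top a square wooden handle 28 x 28 mm that reaches from 104 to 170 mm above the underside of the foot. 260 g. Origin: centre of the foot's underside; z up along the rod; x and y square to the handle's flat sides.
- cup: Fixed black cup for the push rod on a round steel plate of 80 mm diameter: bore about 45 mm, outside 54 mm, rim 36 mm and inside floor 6 mm above the bench. Origin: on its axis at the bench top.
- tray: Fixed flat black tray, 250 x 240 mm, floor 3 mm thick, rim 12 mm high. Origin: centre of its underside.
- flanged_bearing: Bystander in the tray: bearing 40 mm in diameter and 59 mm long with a flange of 62 mm diameter, 8 mm thick, at its lower end. Origin: centre of its lower end.
- small_bearing: Bystander in the tray: bearing 28 mm in diameter and 37 mm long. Origin: centre of its lower end.
- plug: Bystander: black end plug of the tube, 51 mm in diameter, 24 mm high, on the bench. Origin: centre of its underside.
- tape: Bystander: roll of packing tape lying flat on the bench, 100 mm in diameter, 50 mm high. Origin: centre of its underside.
There are look-alikes about, which are no part of the job. Several things have the shape of the cup; the one meant has the colours described above.

How it is judged:
By the outcome, as a careful person would: the job done as asked, in the order asked, and still so for the second after the job is handed in, with the robot touching nothing.
It also fails if it takes over 64 s, if anything falls off the work surface, if the arm or the gripper's body presses on something with over 40 N, if the wrist force passes 120 N, or if a joint passes its speed limit or range.

ROBOT

A 6-joint arm with a two-finger parallel gripper is mounted at the origin on the work surface. World frame = base frame: x ahead of the robot, y to its left, z up, the work surface at z = 0. Lengths are in m, angles in rad, forces in N, time in s.
With the tool pointing down it reaches from about 0.25 to 0.8 m from the base axis. Payload 3.9 kg.
Tool frame: the origin (TCP) lies between the finger pads; the fingertips stand 17 mm ahead of it and the grasp point (between the pads) lies 2 mm behind it (tips_ahead is the distance from the TCP to the fingertips, in m); z points along the fingers, y is the line along which they close (so a half turn about z gives the same grasp; the last joint's range is limited). The gripper opens to 85 mm and grips with 20 to 120 N. Pads are 22 mm wide; open, the fingers measure 114 mm over their backs; the gripper's body (76 mm by 85 mm) begins 54 mm behind the grasp point. The pads swing forward as they close: fully open they stand 13 mm farther back than shut.
Start: joints at [-1.216, 0.26, -0.138, 1.173, 0, 1.571], TCP at [0.182, -0.492, 0.248] pointing down, gripper open.
Joint ranges: [-2.78, 2.78], [-0.83, 1.72], [-1.28, 1.37], [-1.9, 2.12], [-1.57, 1.48], [-3.14, 3.14]. Speed limits (rad/s): [2.57, 2.57, 3.14, 3.14, 3.14, 3.14].

INTERFACE

Orientations are given as a 3x3 rotation matrix whose columns are the frame's x, y, z axes.
In Python, from rig import * gives the robot as it stands.
- The arm moves only by the shell command python3 -m crank 'ROWS'. ROWS is JSON, a list of rows, each a list of 3 entries, a list of its own where there are three numbers: the turn, a rotation vector about the tool's x, y, z in rad, then the shift along the tool's x, y, z in cm, then the closure, from -1 (fully open) to 1 (shut). A call has 1 to 8 rows; each row is the pose to reach, as a shift and turn from the pose commanded when the call began, along the tool's axes at that moment; what a row does not reach only later rows make up. A row lasts 1/12 s, in which the tool goes at most 41.7 mm and 7.16 degrees, less where a joint would pass 70% of its speed; a pose out of reach is approached as far as the arm can. A call with a gripper value outside its range is refused whole. The fingers move at their own pace and stop on an object; the grip force is fixed at half the most. Time passes only in rows, so rows that repeat a pose let the fingers close. It gives the time, the measured TCP pose, the force, the opening and the grip force at its end, in the units of the state.
- sense(): the state, without advancing time (a new reading comes with each control period).
- camera(name): name is "scene" or "top"; returns (picture, depth): 384x512x3 uint8, blue, green, red; 384x512 float32, m along the optical axis (not along the pixel's ray), 0 where there is no reading.
- get_calibration(name): a dict with "fov_y" (degrees; the focal length in pixels is half the picture's height over the tangent of half this angle, whatever the lens; pixels are square), "cx", "cy" (the principal point, pixels), "dist_coeffs" ([k1, k2, p1, p2, k3] as OpenCV has them; the pictures are not rectified), "extrinsics" (4x4, takes a point from camera to world coordinates). Camera axes: x right, y down, z forward; pixel columns grow to the right and rows downward; lengths in m; the calibration is good to about 2 mm. A picture is of the moment at which its call begins. get_calibration takes no time and is no camera call.
- job_done(): hands the job in; it is judged then, once.
The state is a dict: "time": time; "q": joint angles; "dq": joint speeds; "effort": joint torques, N m; "eef_pos": TCP position; "ee_rot": TCP orientation; "ft_force": force on the tool from outside, world axes, zero at the start; "moment": the same for the moment, N m; "width": finger opening in m; "grip_force": force on a finger pad.
Only numpy, scipy, OpenCV 4.12 (cv2) and the standard library are available. Lean on these libraries where they do the work, as an engineer would, in place of code of your own. Each camera call takes 0.05 s, during which the arm holds its last target. There are 200 camera calls.

## Working session

There is one attempt and no reset: what is moved stays moved. The work goes in short steps, Python scripts to look and compute and a shell command to move; the robot and the scene stay as the last step left them, time stands still between calls to the robot, and variables do not carry over. Pictures are saved under pics/ and viewed, at most 10 in all, crops included, and the job is handed in when it is done.

```bash
mkdir -p pics; ls
cat > h.py <<'E'
from rig import *
import numpy as np, cv2
def cal(n):
    c=get_calibration(n); f=192/np.tan(np.radians(c["fov_y"])/2)
    return np.array([[f,0,c["cx"]],[0,f,c["cy"]],[0,0,1]]),np.array(c["dist_coeffs"],float),np.array(c["extrinsics"])
def cloud(n,d):
    K,D,E=cal(n); v,u=np.mgrid[0:384,0:512]
    p=cv2.undistortPoints(np.stack([u,v],-1).reshape(-1,1,2).astype(float),K,D).reshape(384,512,2)
    P=np.dstack([p*d[...,None],d]); return P@E[:3,:3].T+E[:3,3]
E
python3 - <<'E'
from h import *
for n in("scene","top"):
    b,d=camera(n); cv2.imwrite(f"pics/{n}0.png",b); np.save(n+"0.npy",cloud(n,d).astype('f4')); print(n,cal(n)[2].round(2).tolist(),(d==0).mean())
s=sense();print(s["eef_pos"],s["ee_rot"],s["ft_force"],s["width"],s["time"])
E
```

```text
pics
scene [[-0.63, 0.5, -0.59, 1.32], [0.77, 0.39, -0.5, 0.66], [-0.02, -0.77, -0.63, 0.88], [0.0, 0.0, 0.0, 1.0]] 0.1046295166015625
top [[-0.02, -0.99, 0.13, 0.47], [-1.0, 0.02, 0.0, 0.07], [-0.0, -0.13, -0.99, 1.16], [0.0, 0.0, 0.0, 1.0]] 0.004160563151041667
[ 0.18216545 -0.49174844  0.24753445] [[ 9.37731716e-01  3.47359806e-01 -6.27860498e-04]
 [ 3.47360373e-01 -9.37730185e-01  1.69463851e-03]
 [-1.14437414e-07 -1.80721013e-03 -9.99998367e-01]] [-0.04080181  0.48084397  0.47943424] 0.08563566796293637 0.1
```

View pics/scene0.png

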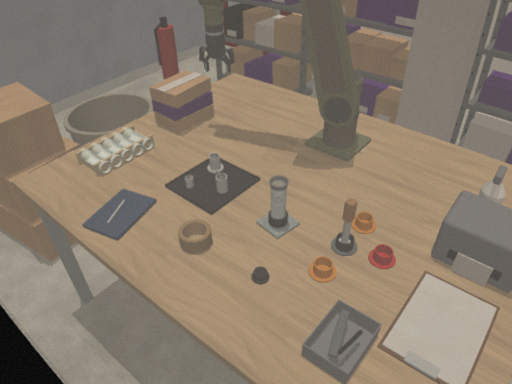

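View pics/top0.png

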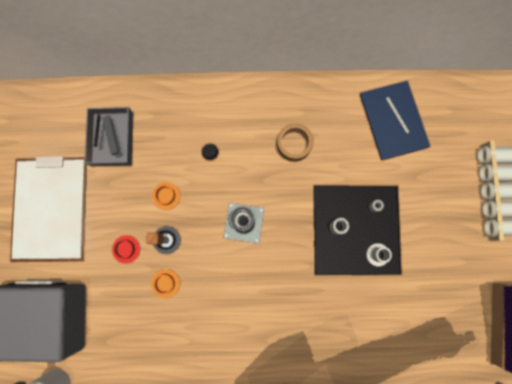

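Both views agree. In the top view, the things that could be taken for the bearing are a plain ring at (340,226), a flanged one with a wide pale ring at (378,254) and a small one at (377,205). I choose (340,226), which is (222,183) in the scene view. The cup-like things are orange at (166,195) and (166,283), red at (126,249), and the black one holding the rod at (167,240). The tube is at (242,220).

Run:
```python
from h import *
T=np.load("top0.npy");S=np.load("scene0.npy")
def box(n,P,u0,u1,v0,v1,z0,z1):
    q=P[v0:v1,u0:u1].reshape(-1,3);q=q[(q[:,2]>z0)&(q[:,2]<z1)]
    if len(q): print(n,len(q),"med",np.median(q,0).round(4),"mid",((q.min(0)+q.max(0))/2).round(4),"ext",np.ptp(q,axis=0).round(3),"r(c)",cv2.minEnclosingCircle(q[:,:2].copy()))
box("bearT",T,322,358,208,245,.05,.08);box("smallT",T,365,392,195,217,.03,.06);box("flangT",T,362,396,238,270,.05,.08)
box("bearS",S,210,235,168,198,.05,.08);box("flS",S,205,225,150,170,.05,.08)
box("tubeT",T,215,275,195,250,.155,.18);box("tubeplateT",T,215,275,195,250,.004,.02);box("collarT",T,215,275,195,250,.035,.05)
box("tubeS",S,260,300,170,190,.155,.19)
box("handT",T,135,190,215,265,.16,.2);box("cupT",T,135,190,215,265,.025,.04);box("handS",S,335,362,190,225,.1,.19);box("handStop",S,335,362,190,225,.165,.19)
b=cv2.imread("pics/top0.png");a=cv2.imread("pics/scene0.png")
c=np.hstack([cv2.resize(b[190:280,310:405],(380,360),interpolation=2),cv2.resize(b[200:270,140:214],(380,360),interpolation=2)])
e=np.hstack([cv2.resize(a[145:200,180:260],(320,220),interpolation=2),cv2.resize(a[170:245,255:305],(147,220),interpolation=2),cv2.resize(a[190:260,325:395],(220,220),interpolation=2)])
c[:, :]=c; e=cv2.copyMakeBorder(e,0,0,0,760-e.shape[1],0)
cv2.imwrite("pics/crop1.png",np.vstack([c,e]))
```

```text
bearT 138 med [ 0.5357 -0.1581  0.0624] mid [ 0.5359 -0.1589  0.0593] ext [0.037 0.04  0.018] r(c) ((0.5358913540840149, -0.15869228541851044), 0.020499199628829956)
smallT 72 med [ 0.5908 -0.2671  0.0411] mid [ 0.5902 -0.2657  0.038 ] ext [0.026 0.029 0.015] r(c) ((0.590795636177063, -0.26573115587234497), 0.014846878126263618)
flangT 148 med [ 0.4566 -0.2691  0.0623] mid [ 0.4558 -0.269   0.0596] ext [0.039 0.042 0.018] r(c) ((0.4558922350406647, -0.268520712852478), 0.021383555606007576)
tubeT 217 med [0.5557 0.1016 0.1704] mid [0.5517 0.1003 0.1655] ext [0.056 0.055 0.021] r(c) ((0.5523978471755981, 0.1002415120601654), 0.0290573388338089)
tubeplateT 930 med [0.5394 0.0903 0.0104] mid [0.5536 0.096  0.0116] ext [0.154 0.166 0.015] r(c) ((0.557644248008728, 0.09599608927965164), 0.1080947294831276)
collarT 68 med [0.5308 0.0923 0.0447] mid [0.5403 0.0987 0.0433] ext [0.035 0.057 0.012] r(c) ((0.54875648021698, 0.09871407598257065), 0.0298965685069561)
handT 150 med [0.5063 0.311  0.1762] mid [0.5073 0.3127 0.1717] ext [0.026 0.027 0.02 ] r(c) ((0.5063782334327698, 0.3128213584423065), 0.017949363216757774)
cupT 84 med [0.5028 0.3056 0.036 ] mid [0.507  0.3131 0.0327] ext [0.051 0.046 0.014] r(c) ((0.5075474977493286, 0.3155834376811981), 0.026507677510380745)
```

View pics/crop1.png

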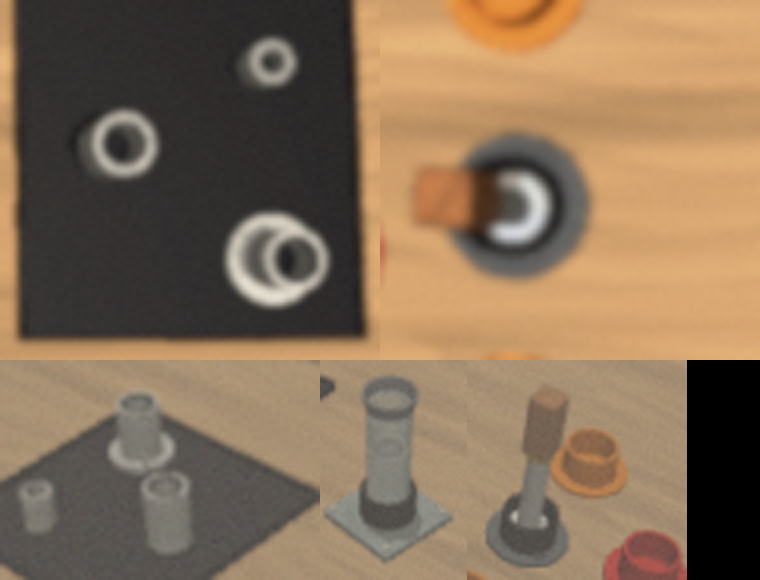

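The crop confirms it: the bearing at top (340,226) has no flange, and the rod stands in the black cup. The rod leans away from the camera only by perspective. Next I check the scene depth and the handle yaw, and write a row calculator.

```bash
cat >> h.py <<'E'
from scipy.spatial.transform import Rotation as R
def go(x,y,z,yaw=0):
    """print turn (rad) and shift (cm) for TCP target, tool down, tool x at yaw(deg)"""
    s=sense(); M=np.array(s["ee_rot"]); c,n=np.cos(np.radians(yaw)),np.sin(np.radians(yaw))
    G=np.array([[c,n,0],[n,-c,0],[0,0,-1.]])
    print("turn",R.from_matrix(M.T@G).as_rotvec().round(3),"shift",(100*M.T@(np.array([x,y,z])-s["eef_pos"])).round(2))
E
python3 - <<'E'
from h import *
T=np.load("top0.npy");S=np.load("scene0.npy")
q=T[215:265,135:190].reshape(-1,3);q=q[q[:,2]>.165]
print(cv2.minAreaRect(q[:,:2].copy()))
print(S[270,280],S[183,222],S[260,150], S[210,349])
K,D,E=cal("scene");Ei=np.linalg.inv(E)
for p in ([.536,-.159,.062],[.552,.1,.172],[.507,.313,.176]):
    print(cv2.projectPoints(np.array([p]),cv2.Rodrigues(Ei[:3,:3])[0],Ei[:3,3],K,D)[0].ravel())
go(.536,-.159,.2);go(.536,-.159,.052)
E
```

```text
((0.49548202753067017, 0.19893062114715576), (0.25672557950019836, 0.027964308857917786), 84.13162994384766)
[1.2665542  0.62758553 0.81425947] [1.265627   0.61032397 0.83031744] [1.2658948  0.56967944 0.7766659 ] [1.2661409  0.6413263  0.83937335]
[219.61246612 176.63436615]
[277.30090918 181.1578057 ]
[349.16992815 201.12600588]
turn [-0.002  0.     0.355] shift [ 44.74 -18.9    4.79]
turn [-0.002  0.     0.355] shift [ 44.74 -18.88  19.59]
```

```bash
python3 -m crank '[[[0,0,0.12],[4,-1.7,0.4],-1],[[0,0,0.24],[8,-3.4,0.8],-1],[[0,0,0.355],[12,-5.1,1.2],-1],[[0,0,0.355],[16,-6.8,1.6],-1],[[0,0,0.355],[20,-8.4,2],-1],[[0,0,0.355],[24,-10.1,2.5],-1],[[0,0,0.355],[28,-11.8,3],-1],[[0,0,0.355],[32,-13.5,3.4],-1]]'
python3 - <<'E'
from h import *
go(.536,-.159,.18)
T=np.load("top0.npy")
q=T[215:265,135:190].reshape(-1,3);q=q[(q[:,2]>.172)&(q[:,1]>.28)]
print(len(q),cv2.minAreaRect(q[:,:2].copy()))
E
```

```text
time: 0.77
eef_pos: [0.4169, -0.2711, 0.2165]
ee_rot: [[1.0, -0.0, -0.001], [-0.0, -1.0, 0.0], [-0.001, -0.0, -1.0]]
ft_force: [0.9, -0.6, 0.4]
width: 0.0851
grip_force: 0.0
turn [-0.     0.001 -0.   ] shift [ 11.91 -11.21   3.64]
137 ((0.5073001384735107, 0.312782347202301), (0.027129841968417168, 0.02622763253748417), 89.14177703857422)
```

```bash
python3 -m crank '[[[0,0,0],[4,-3.7,1.2],-1],[[0,0,0],[8,-7.4,2.4],-1],[[0,0,0],[11.9,-11.2,3.6],-1],[[0,0,0],[11.9,-11.2,3.6],-1],[[0,0,0],[11.9,-11.2,3.6],-1]]'
python3 - <<'E'
from h import *
go(.536,-.159,.048)
b,d=camera("scene");cv2.imwrite("pics/s1.png",cv2.resize(b[90:220,150:300],(750,650*1),interpolation=2)[:600])
E
```

```text
time: 1.18
eef_pos: [0.5391, -0.1559, 0.1787]
ee_rot: [[1.0, 0.007, 0.001], [0.007, -1.0, 0.003], [0.001, -0.003, -1.0]]
ft_force: [0.3, -0.3, -0.0]
width: 0.0855
grip_force: 0.0
turn [-0.003 -0.001  0.007] shift [-0.32  0.35 13.07]
```

View pics/s1.png

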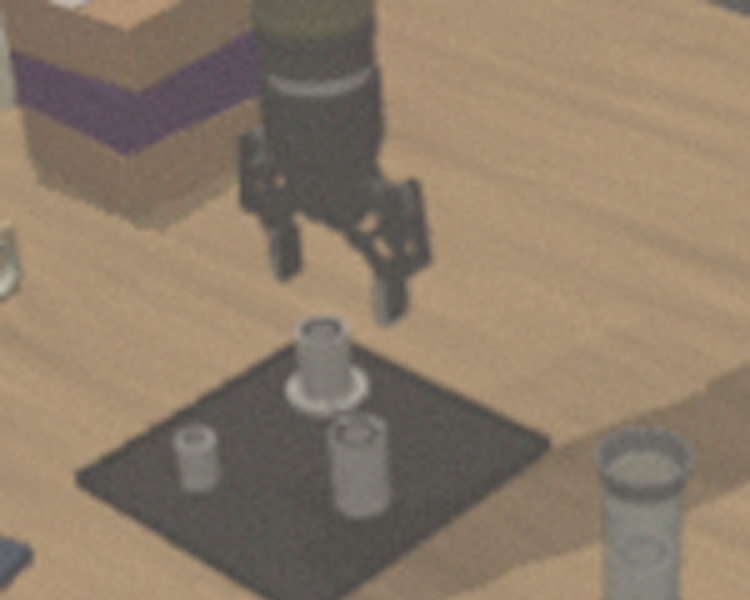

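The gripper is over the plain bearing, which is at about (358,465) in the crop, midway between the fingers. I descend with the small correction.

```bash
python3 -m crank '[[[0,0,0],[-0.3,0.3,4],-1],[[0,0,0],[-0.3,0.3,8],-1],[[0,0,0],[-0.3,0.3,11],-1],[[0,0,0],[-0.3,0.3,13],-1],[[0,0,0],[-0.3,0.3,13],-1],[[0,0,0],[-0.3,0.3,13],-1]]'
python3 - <<'E'
from h import *
go(.536,-.159,.048)
E
```

```text
time: 1.73
eef_pos: [0.5302, -0.1644, 0.0503]
ee_rot: [[1.0, -0.002, -0.003], [-0.002, -1.0, 0.001], [-0.003, -0.001, -1.0]]
ft_force: [0.6, -0.1, 0.3]
width: 0.0855
grip_force: 0.0
turn [-0.001  0.003 -0.002] shift [ 0.58 -0.54  0.23]
```

```bash
python3 -m crank '[[[0,0,0],[0,0,0],-1],[[0,0,0],[0,0,0],-1],[[0,0,0],[0,0,0],-1]]'
python3 - <<'E'
from h import *
go(.536,-.159,.048)
E
```

```text
time: 1.98
eef_pos: [0.5335, -0.1647, 0.0529]
ee_rot: [[1.0, -0.001, 0.003], [-0.001, -1.0, -0.001], [0.003, 0.001, -1.0]]
ft_force: [0.5, -0.3, 0.1]
width: 0.0856
grip_force: 0.0
turn [ 0.001 -0.003 -0.001] shift [ 0.25 -0.57  0.49]
```

```bash
python3 -m crank '[[[0,0,0],[0.2,-0.5,0.3],-1],[[0,0,0],[0.2,-0.5,0.3],-1],[[0,0,0],[0.2,-0.5,0.3],-1],[[0,0,0],[0.2,-0.5,0.3],-1]]'
python3 - <<'E'
from h import *
for i in range(4):
    b,d=camera("top"); s=sense(); print(s["time"],s["eef_pos"].round(4),s["q"].round(4),s["dq"].round(3))
cv2.imwrite("pics/t2.png",cv2.resize(b[160:290,300:430],(600,600),interpolation=2))
b,d=camera("scene"); cv2.imwrite("pics/s2.png",cv2.resize(b[120:220,165:285],(720,600),interpolation=2))
E
```

```text
time: 2.32
eef_pos: [0.5342, -0.1587, 0.0481]
ee_rot: [[1.0, 0.0, 0.0], [0.0, -1.0, -0.0], [0.0, 0.0, -1.0]]
ft_force: [0.2, 0.7, -0.0]
width: 0.0854
grip_force: 0.0
2.3667 [ 0.5341 -0.1588  0.0481] [-2.8900e-01  4.7220e-01 -3.8140e-01  7.1710e-01 -1.0000e-04  2.8525e+00] [-0.002  0.001 -0.002 -0.002  0.001  0.   ]
2.4167 [ 0.5341 -0.1588  0.048 ] [-0.2891  0.4723 -0.3814  0.7171 -0.      2.8525] [-0.001  0.001 -0.001 -0.001  0.001  0.001]
2.4667 [ 0.5341 -0.1589  0.048 ] [-0.2891  0.4723 -0.3815  0.717  -0.      2.8526] [-0.001  0.003 -0.002 -0.001  0.002 -0.   ]
2.5167 [ 0.5341 -0.1589  0.048 ] [-0.2892  0.4724 -0.3815  0.717  -0.      2.8526] [-0.001 -0.    -0.001  0.     0.001  0.001]
```

View pics/s2.png

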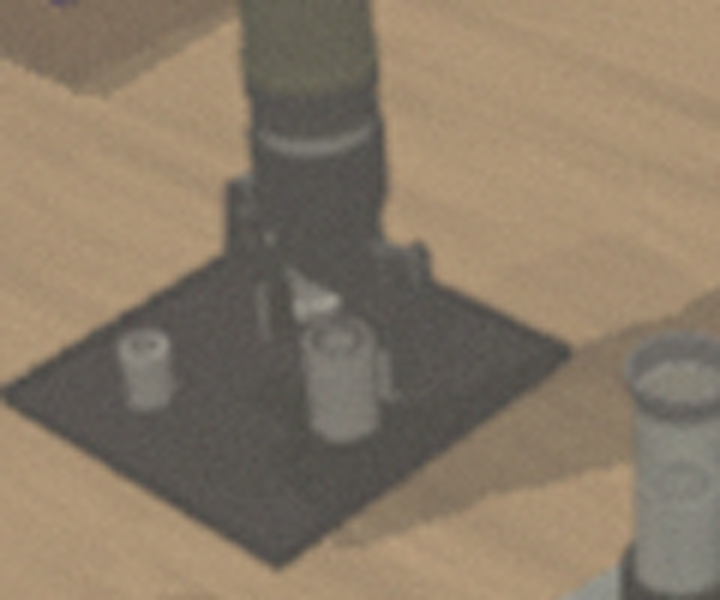

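The arm has settled on target. The view suggests the bearing at (340,380) sits slightly right of the finger midpoint, about (327,368). I'll overlay the expected projections and look from the top as well.

Run:
```python
from h import *
out=[]
for n,(u0,v0,w,h) in {"scene":(165,120,120,100),"top":(295,180,120,100)}.items():
    b,d=camera(n);K,D,E=cal(n);Ei=np.linalg.inv(E)
    im=cv2.resize(b[v0:v0+h,u0:u0+w],(w*6,h*6),interpolation=2)[:, :]
    im=cv2.resize(im,None,fx=.55,fy=.98) if 0 else cv2.resize(b[v0:v0+h,u0:u0+w],(400*w//120,400*h//120*1),interpolation=2)
    s=400/120; a=np.linspace(0,6.28,60)
    ring=np.c_[.536+.02*np.cos(a),-.159+.02*np.sin(a),a*0+.062]
    tips=np.array([[.534+i*.011,-.159+j,.046] for i in(-1,1) for j in(-.043,.043)])
    for P,c in((ring,(0,255,0)),(ring-[0,0,.059],(0,200,255)),(tips,(0,0,255))):
        q=cv2.projectPoints(P,cv2.Rodrigues(Ei[:3,:3])[0],Ei[:3,3],K,D)[0].reshape(-1,2)
        for u,v in q: cv2.circle(im,(int((u-u0+.5)*s),int((v-v0+.5)*s)),1 if len(q)>9 else 3,c,-1)
    out.append(im)
cv2.imwrite("pics/ov.png",np.hstack(out))
```

```text
(no output)
```

View pics/ov.png

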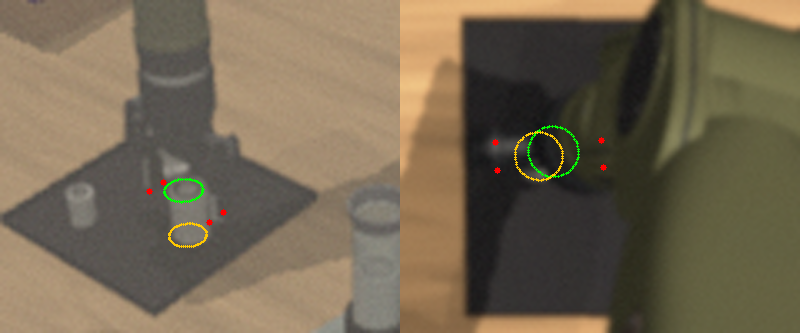

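The fingers match their projection. The bearing is within about 3 mm of my estimate, mostly along the closing direction, so I grip.

```bash
python3 -m crank '[[[0,0,0],[0,0,0],0.5],[[0,0,0],[0,0,0],1],[[0,0,0],[0,0,0],1],[[0,0,0],[0,0,0],1],[[0,0,0],[0,0,0],1],[[0,0,0],[0,0,0],1],[[0,0,0],[0,0,0],1],[[0,0,0],[0,0,0],1]]'; python3 -m crank '[[[0,0,0],[0,0,-2],1],[[0,0,0],[0,0,-6],1],[[0,0,0],[0,0,-10],1],[[0,0,0],[0,0,-14],1],[[0,0,0],[0,0,-18],1],[[0,0,0],[0,0,-20],1],[[0,0,0],[0,0,-20],1],[[0,0,0],[0,0,-20],1]]'
python3 - <<'E'
from h import *
go(.552,.1,.248)
E
```

```text
time: 3.33
eef_pos: [0.5344, -0.1589, 0.0483]
ee_rot: [[1.0, -0.0, 0.001], [-0.0, -1.0, 0.0], [0.001, -0.0, -1.0]]
ft_force: [-0.0, 1.1, 3.9]
width: 0.0384
grip_force: 60.3
time: 4.0
eef_pos: [0.5345, -0.1592, 0.2484]
ee_rot: [[1.0, -0.0, 0.002], [-0.0, -1.0, -0.001], [0.002, 0.001, -1.0]]
ft_force: [0.0, 0.4, -2.4]
width: 0.0386
grip_force: 60.7
turn [ 0.001 -0.002 -0.   ] shift [ 1.750e+00 -2.592e+01  2.000e-02]
```

```bash
python3 -m crank '[[[0,0,0],[0.2,-3,0],1],[[0,0,0],[0.5,-7,0],1],[[0,0,0],[0.8,-11,0],1],[[0,0,0],[1.1,-15,0],1],[[0,0,0],[1.4,-19,0],1],[[0,0,0],[1.6,-23,0],1],[[0,0,0],[1.7,-25,0],1],[[0,0,0],[1.75,-25.9,0],1]]';python3 -m crank '[[[0,0,0],[0,0,0],1],[[0,0,0],[0,0,0],1],[[0,0,0],[0,0,0],1],[[0,0,0],[0,0,0],1]]'
python3 - <<'E'
from h import *
go(.552,.1,.192); 
out=[]
for n,(u0,v0,w,h) in {"scene":(215,120,120,120),"top":(180,160,120,120)}.items():
    b,d=camera(n);K,D,E=cal(n);Ei=np.linalg.inv(E); s=400/120; a=np.linspace(0,6.28,60)
    im=cv2.resize(b[v0:v0+h,u0:u0+w],(400,400),interpolation=2)
    T=sense()["eef_pos"]
    for (x,y,z,r),c in (((.552,.1,.172,.0295),(0,255,0)),((T[0],T[1],T[2]-.045,.02),(0,0,255)),((T[0],T[1],T[2]+.014,.02),(0,0,255))):
        q=cv2.projectPoints(np.c_[x+r*np.cos(a),y+r*np.sin(a),a*0+z],cv2.Rodrigues(Ei[:3,:3])[0],Ei[:3,3],K,D)[0].reshape(-1,2)
        for u,v in q: cv2.circle(im,(int((u-u0+.5)*s),int((v-v0+.5)*s)),0,c,-1)
    out.append(im)
cv2.imwrite("pics/ov2.png",np.hstack(out))
E
```

```text
time: 4.67
eef_pos: [0.5534, 0.0415, 0.246]
ee_rot: [[0.998, 0.059, -0.006], [0.059, -0.998, 0.031], [-0.004, -0.031, -1.0]]
ft_force: [0.3, -0.1, -1.9]
width: 0.0384
grip_force: 61.2
time: 5.0
eef_pos: [0.5541, 0.0402, 0.248]
ee_rot: [[0.998, 0.056, -0.003], [0.056, -0.998, 0.031], [-0.001, -0.031, -1.0]]
ft_force: [-0.6, 0.3, -2.3]
width: 0.0385
grip_force: 61.2
turn [-0.031  0.002  0.056] shift [ 0.13 -5.81  5.78]
```

View pics/ov2.png

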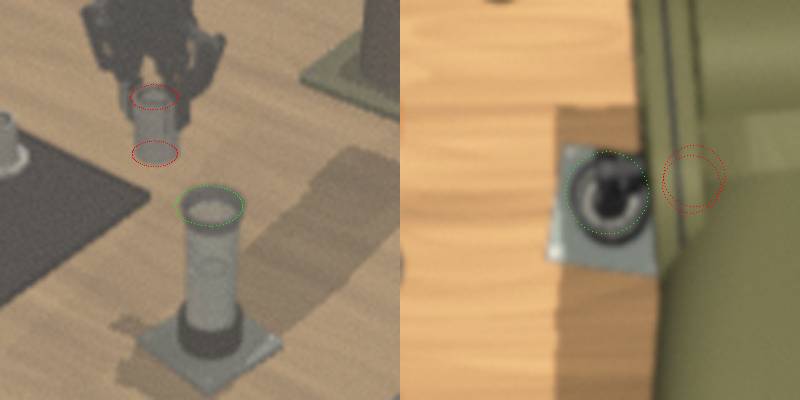

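In the scene view the mouth's projected ring fits the real one, centred at (211,206), and the red rings fit the held bearing. The move stopped short because joint 6 reached its limit, so I'll turn the tool to yaw 90°.

```bash
python3 - <<'E'
from h import *
print(sense()["q"].round(3)); go(.552,.1,.246,90)
E
python3 -m crank '[[[0,0,-0.12],[0,0,0],1],[[0,0,-0.24],[0,0,0],1],[[0,0,-0.36],[0,0,0],1],[[0,0,-0.48],[0,0,0],1],[[0,0,-0.6],[0,0,0],1],[[0,0,-0.72],[0,0,0],1],[[0,0,-0.84],[0,0,0],1],[[0,0,-0.96],[0,0,0],1]]'
python3 - <<'E'
from h import *
print(sense()["q"].round(3)); go(.552,.1,.246,90)
E
```

```text
[ 0.056  0.313 -0.063  1.195  0.031  3.141]
turn [-0.026 -0.023 -1.514] shift [ 0.12 -5.94  0.4 ]
time: 5.77
eef_pos: [0.5542, 0.0409, 0.2481]
ee_rot: [[0.521, 0.854, -0.002], [0.853, -0.52, 0.031], [0.026, -0.018, -1.0]]
ft_force: [0.8, 0.0, -2.3]
width: 0.0388
grip_force: 61.2
[ 0.056  0.313 -0.063  1.195  0.032  2.175]
turn [-0.011 -0.03  -0.547] shift [ 4.92 -3.25  0.4 ]
```

```bash
python3 -m crank '[[[-0.002,-0.006,-0.11],[0.5,-0.3,0],1],[[-0.004,-0.012,-0.22],[1.5,-1,0.1],1],[[-0.006,-0.018,-0.33],[2.6,-1.7,0.2],1],[[-0.009,-0.024,-0.44],[3.7,-2.4,0.3],1],[[-0.011,-0.03,-0.547],[4.5,-3,0.4],1],[[-0.011,-0.03,-0.547],[4.92,-3.25,0.4],1],[[-0.011,-0.03,-0.547],[4.92,-3.25,0.4],1],[[-0.011,-0.03,-0.547],[4.92,-3.25,0.4],1]]'; python3 -m crank '[[[0,0,0],[0,0,0],1],[[0,0,0],[0,0,0],1]]';python3 - <<'E'
from h import *
go(.552,.1,.192,90)
E
```

```text
time: 6.43
eef_pos: [0.5524, 0.1, 0.246]
ee_rot: [[0.008, 1.0, -0.0], [1.0, -0.008, -0.0], [-0.0, -0.0, -1.0]]
ft_force: [0.1, 0.4, -2.7]
width: 0.0385
grip_force: 61.0
time: 6.6
eef_pos: [0.5524, 0.0996, 0.2459]
ee_rot: [[0.008, 1.0, -0.0], [1.0, -0.008, -0.0], [-0.0, -0.0, -1.0]]
ft_force: [0.3, -0.5, -1.7]
width: 0.0386
grip_force: 61.0
turn [-0.     0.    -0.008] shift [ 0.04 -0.04  5.39]
```

```bash
python3 -m crank '[[[0,0,0],[0,0,1],1],[[0,0,0],[0,0,2],1],[[0,0,0],[0,0,3],1],[[0,0,0],[0,0,3.8],1],[[0,0,0],[0,0,3.8],1],[[0,0,0],[0,0,3.8],1]]'; python3 -m crank '[[[0,0,0],[0,0,0.5],1],[[0,0,0],[0,0,1],1],[[0,0,0],[0,0,1.4],1],[[0,0,0],[0,0,1.4],1],[[0,0,0],[0,0,1.4],1]]'
```

```text
time: 7.1
eef_pos: [0.5515, 0.1002, 0.2067]
ee_rot: [[0.006, 1.0, -0.003], [1.0, -0.006, -0.0], [-0.0, -0.003, -1.0]]
ft_force: [-0.3, -0.1, -1.8]
width: 0.039
grip_force: 61.0
time: 7.52
eef_pos: [0.5526, 0.1012, 0.2]
ee_rot: [[0.005, 1.0, 0.005], [1.0, -0.005, 0.003], [0.003, 0.005, -1.0]]
ft_force: [-11.2, 0.6, 29.8]
width: 0.0387
grip_force: 64.1
```

The bearing touches the +x flank of the funnel (Fx −11, Fz 30). I back up, shift 2.5 mm toward −x and go down again.

```bash
python3 -m crank '[[[0,0,0],[0,0,-1],1],[[0,0,0],[0,-0.25,-1],1],[[0,0,0],[0,-0.25,-1],1],[[0,0,0],[0,-0.25,-1],1]]'; python3 -m crank '[[[0,0,0],[0,0,0.3],1],[[0,0,0],[0,0,0.6],1],[[0,0,0],[0,0,0.6],1],[[0,0,0],[0,0,0.6],1]]'
python3 - <<'E'
from h import *
go(.552,.1,.192,90)
E
```

```text
time: 7.85
eef_pos: [0.5495, 0.1003, 0.2031]
ee_rot: [[0.006, 1.0, -0.001], [1.0, -0.006, -0.0], [-0.0, -0.001, -1.0]]
ft_force: [-0.1, 0.2, -2.7]
width: 0.0388
grip_force: 61.0
time: 8.18
eef_pos: [0.5496, 0.1005, 0.1969]
ee_rot: [[0.006, 1.0, -0.002], [1.0, -0.006, 0.0], [0.0, -0.002, -1.0]]
ft_force: [0.7, 1.2, -3.1]
width: 0.0384
grip_force: 61.2
turn [-0.002 -0.    -0.006] shift [-0.05  0.24  0.49]
```

```bash
python3 -m crank '[[[0,0,0],[0,0,0.2],1],[[0,0,0],[0,0,0.4],1],[[0,0,0],[0,0,0.4],1],[[0,0,0],[0,0,0.4],1]]'
```

```text
time: 8.52
eef_pos: [0.5498, 0.1004, 0.1936]
ee_rot: [[0.006, 1.0, -0.001], [1.0, -0.006, 0.0], [0.0, -0.001, -1.0]]
ft_force: [0.6, 1.6, -3.0]
width: 0.0381
grip_force: 61.2
```

```bash
python3 -m crank '[[[0,0,0],[0,0,0],0.6],[[0,0,0],[0,0,0],0],[[0,0,0],[0,0,0],-1],[[0,0,0],[0,0,0],-1],[[0,0,0],[0,0,0],-1],[[0,0,0],[0,0,0],-1]]'; python3 -m crank '[[[0,0,0],[0,0,-2],-1],[[0,0,0],[0,0,-5],-1],[[0,0,0],[0,0,-8],-1],[[0,0,0],[1,0,-10],-1],[[0,0,0],[4,0,-12],-1],[[0,0,0],[8,0,-12],-1],[[0,0,0],[12,0,-12],-1],[[0,0,0],[16,0,-12],-1]]'
python3 - <<'E'
from h import *
b,d=camera("scene");c1=cv2.resize(b[140:260,240:380],(700,600),interpolation=2)
cv2.imwrite("pics/s3.png",c1)
go(.507,.313,.30,90);go(.507,.313,.145,90)
E
```

```text
time: 9.02
eef_pos: [0.5499, 0.1002, 0.1941]
ee_rot: [[0.006, 1.0, -0.0], [1.0, -0.006, -0.0], [-0.0, -0.0, -1.0]]
ft_force: [0.1, -0.4, -0.1]
width: 0.0852
grip_force: 0.0
time: 9.68
eef_pos: [0.551, 0.2617, 0.3149]
ee_rot: [[0.007, 1.0, 0.001], [1.0, -0.007, 0.001], [0.001, 0.001, -1.0]]
ft_force: [0.7, -0.4, -0.3]
width: 0.0855
grip_force: 0.0
turn [ 0.    -0.007 -0.   ] shift [ 4.34 -4.37  1.39]
turn [ 0.    -0.007 -0.   ] shift [ 4.23 -4.37 16.89]
```

View pics/s3.png

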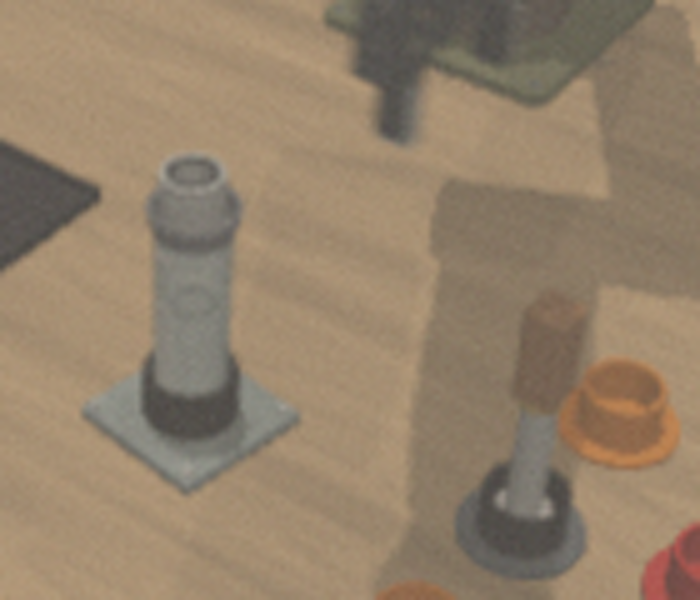

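The bearing sits upright in the mouth at (193,170). Next is the rod, with its handle top at (555,310).

```bash
python3 -m crank '[[[0,-0.007,0],[2,-2,0.5],-1],[[0,-0.007,0],[4.3,-4.4,1.5],-1],[[0,-0.007,0],[4.3,-4.4,4.5],-1],[[0,-0.007,0],[4.3,-4.4,7],-1],[[0,-0.007,0],[4.3,-4.4,9],-1],[[0,-0.007,0],[4.3,-4.4,9],-1],[[0,-0.007,0],[4.3,-4.4,9],-1],[[0,-0.007,0],[4.3,-4.4,9],-1]]'
python3 - <<'E'
from h import *
go(.507,.313,.141,90)
E
```

```text
time: 10.4
eef_pos: [0.5077, 0.3037, 0.2252]
ee_rot: [[0.006, 1.0, 0.001], [1.0, -0.006, -0.006], [-0.006, 0.001, -1.0]]
ft_force: [-0.1, -0.3, 0.3]
width: 0.0856
grip_force: 0.0
turn [ 0.001  0.006 -0.006] shift [ 0.98 -0.08  8.41]
```

```bash
python3 -m crank '[[[0,0.006,-0.006],[0.5,0,1],-1],[[0,0.006,-0.006],[0.9,-0.05,3],-1],[[0,0.006,-0.006],[0.95,-0.05,5],-1],[[0,0.006,-0.006],[0.95,-0.05,7],-1],[[0,0.006,-0.006],[0.95,-0.05,8.4],-1],[[0,0.006,-0.006],[0.95,-0.05,8.4],-1],[[0,0.006,-0.006],[0.95,-0.05,8.4],-1],[[0,0.006,-0.006],[0.95,-0.05,8.4],-1]]'; python3 -m crank '[[[0,0,0],[0,0,0],-1],[[0,0,0],[0,0,0],-1]]'
python3 - <<'E'
from h import *
go(.507,.313,.141,90)
b,d=camera("scene");cv2.imwrite("pics/s4.png",cv2.resize(b[140:260,300:420],(600,600),interpolation=2))
E
```

```text
time: 11.07
eef_pos: [0.5079, 0.3132, 0.1419]
ee_rot: [[-0.0, 1.0, 0.002], [1.0, 0.0, 0.001], [0.001, 0.002, -1.0]]
ft_force: [-0.3, 0.4, 0.4]
width: 0.0857
grip_force: 0.0
time: 11.23
eef_pos: [0.5075, 0.3131, 0.1415]
ee_rot: [[-0.0, 1.0, 0.002], [1.0, 0.0, 0.001], [0.001, 0.002, -1.0]]
ft_force: [-0.2, -0.1, 0.2]
width: 0.0854
grip_force: 0.0
turn [ 0.002 -0.001  0.   ] shift [-0.01 -0.05  0.05]
```

View pics/s4.png

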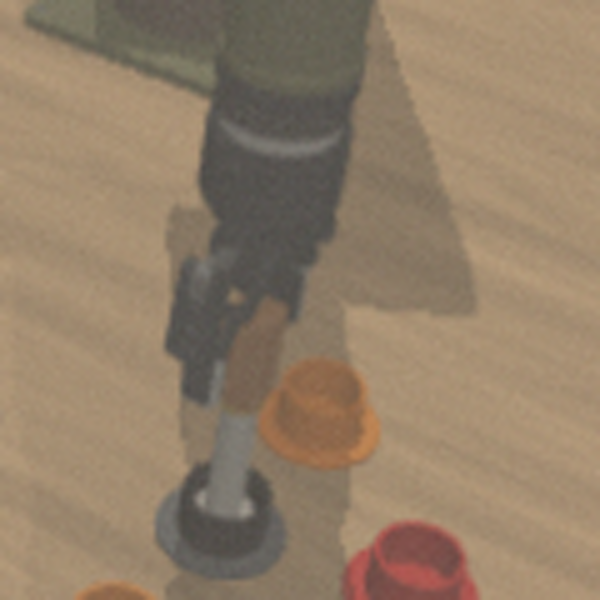

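The handle at (255,350) is between the fingers. I close, then lift.

```bash
python3 -m crank '[[[0,0,0],[0,0,0],0],[[0,0,0],[0,0,0],1],[[0,0,0],[0,0,0],1],[[0,0,0],[0,0,0],1],[[0,0,0],[0,0,0],1],[[0,0,0],[0,0,0],1],[[0,0,0],[0,0,0],1],[[0,0,0],[0,0,0],1]]'; python3 -m crank '[[[0,0,0],[0,0,-1],1],[[0,0,0],[0,0,-4],1],[[0,0,0],[0,0,-8],1],[[0,0,0],[0,0,-12],1],[[0,0,0],[0,0,-16],1],[[0,0,0],[0,0,-20],1],[[0,0,0],[0,0,-22],1],[[0,0,0],[0,0,-22],1]]'
python3 - <<'E'
from h import *
s=sense();print(s["moment"],s["q"])
go(.550,.1,.362,90)
E
```

```text
time: 11.95
eef_pos: [0.5064, 0.3125, 0.14]
ee_rot: [[-0.0, 1.0, -0.001], [1.0, 0.0, -0.001], [-0.001, -0.001, -1.0]]
ft_force: [-1.4, 0.0, 2.4]
width: 0.0272
grip_force: 59.1
time: 12.62
eef_pos: [0.5083, 0.3137, 0.3661]
ee_rot: [[-0.0, 1.0, 0.008], [1.0, 0.0, 0.005], [0.005, 0.008, -1.0]]
ft_force: [0.4, 0.1, -2.3]
width: 0.0272
grip_force: 60.1
[ 0.02190265 -0.03707033  0.02291588] [ 5.53317527e-01  3.69839225e-01  3.25315123e-01  1.51667015e+00
 -5.91625105e-04  2.12372884e+00]
turn [ 0.008 -0.005  0.   ] shift [-21.38   4.16   0.35]
```

Run:
```python
from h import *
b,d=camera("top");P=cloud("top",d)
for z0,z1 in((.185,.21),(.155,.18)):
    q=P[180:260,200:290].reshape(-1,3);q=q[(q[:,2]>z0)&(q[:,2]<z1)].astype('f4')
    q=q[np.hypot(q[:,0]-.55,q[:,1]-.1)<.04]
    print(len(q),np.median(q,0).round(4),((q.min(0)+q.max(0))/2).round(4),np.ptp(q,axis=0).round(3),cv2.minEnclosingCircle(q[:,:2].copy()))
```

```text
148 [0.551  0.0986 0.1954] [0.5518 0.0984 0.1929] [0.04  0.037 0.014] ((0.5517900586128235, 0.0981687679886818), 0.020089229568839073)
260 [0.5535 0.1011 0.1687] [0.5516 0.1002 0.1674] [0.055 0.055 0.025] ((0.5524348020553589, 0.10008028894662857), 0.029114875942468643)
```

```bash
python3 -m crank '[[[0,0,0],[-3,0.6,0],1],[[0,0,0],[-7,1.4,0],1],[[0,0,0],[-11,2.2,0],1],[[0,0,0],[-15,3,0],1],[[0,0,0],[-18.5,3.7,0],1],[[0,0,0],[-21,4.1,0],1],[[0,0,0],[-21.3,4.2,0],1],[[0,0,0],[-21.3,4.2,0],1]]';python3 -m crank '[[[0,0,0],[0,0,0],1],[[0,0,0],[0,0,0],1],[[0,0,0],[0,0,0],1]]'
python3 - <<'E'
from h import *
go(.550,.1,.342,90)
E
```

```text
time: 13.33
eef_pos: [0.548, 0.0979, 0.3578]
ee_rot: [[0.003, 1.0, -0.005], [1.0, -0.003, -0.002], [-0.002, -0.005, -1.0]]
ft_force: [1.4, 0.4, -2.2]
width: 0.0275
grip_force: 59.3
time: 13.58
eef_pos: [0.5483, 0.101, 0.3594]
ee_rot: [[-0.002, 1.0, -0.002], [1.0, 0.002, -0.001], [-0.001, -0.002, -1.0]]
ft_force: [0.4, -0.0, -3.0]
width: 0.0274
grip_force: 59.3
turn [-0.002  0.001  0.002] shift [-0.1   0.17  1.74]
```

```bash
python3 -m crank '[[[0,0,0],[-0.1,0.17,0.5],1],[[0,0,0],[-0.1,0.17,1.2],1],[[0,0,0],[-0.1,0.17,1.7],1],[[0,0,0],[-0.1,0.17,1.7],1],[[0,0,0],[-0.1,0.17,1.7],1],[[0,0,0],[-0.1,0.17,1.7],1]]';python3 -m crank '[[[0,0,0],[0,0,0.4],1],[[0,0,0],[0,0,0.8],1],[[0,0,0],[0,0,1.2],1],[[0,0,0],[0,0,1.2],1]]'
```

```text
time: 14.08
eef_pos: [0.5503, 0.0988, 0.3429]
ee_rot: [[-0.0, 1.0, -0.001], [1.0, 0.0, -0.001], [-0.001, -0.001, -1.0]]
ft_force: [-0.1, -0.9, -2.5]
width: 0.027
grip_force: 59.2
time: 14.42
eef_pos: [0.5499, 0.0986, 0.3299]
ee_rot: [[-0.0, 1.0, -0.002], [1.0, 0.0, -0.001], [-0.001, -0.002, -1.0]]
ft_force: [-0.6, -0.4, -3.9]
width: 0.0276
grip_force: 59.3
```

```bash
python3 -m crank '[[[0,0,0],[0,0.0,0.4],1],[[0,0,0],[0,0,0.8],1],[[0,0,0],[0,0,1.2],1],[[0,0,0],[0,0,1.6],1],[[0,0,0],[0,0,1.6],1]]'
```

```text
time: 14.83
eef_pos: [0.5502, 0.0988, 0.3141]
ee_rot: [[-0.0, 1.0, -0.001], [1.0, 0.0, -0.001], [-0.001, -0.001, -1.0]]
ft_force: [-0.1, 0.6, -2.4]
width: 0.0274
grip_force: 59.3
```

```bash
python3 -m crank '[[[0,0,0],[0,0.0,0.4],1],[[0,0,0],[0,0,0.8],1],[[0,0,0],[0,0,1.2],1],[[0,0,0],[0,0,1.6],1],[[0,0,0],[0,0,1.6],1]]'
```

```text
time: 15.25
eef_pos: [0.5501, 0.0986, 0.2979]
ee_rot: [[-0.0, 1.0, -0.002], [1.0, 0.0, -0.001], [-0.001, -0.002, -1.0]]
ft_force: [0.3, 0.1, -1.8]
width: 0.0277
grip_force: 59.2
```

Run:
```python
from h import *
b,d=camera("scene");cv2.imwrite("pics/s5.png",cv2.resize(b[110:250,220:340],(514,600),interpolation=2))
```

```text
(no output)
```

View pics/s5.png

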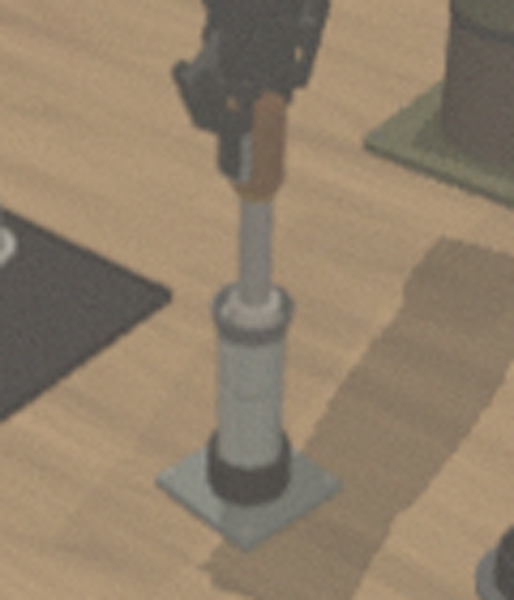

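The foot at (252,310) is in the mouth, with the bearing pushed in ahead of it. I continue.

```bash
python3 -m crank '[[[0,0,0],[0,0.0,0.4],1],[[0,0,0],[0,0,0.8],1],[[0,0,0],[0,0,1.2],1],[[0,0,0],[0,0,1.6],1],[[0,0,0],[0,0,1.6],1]]'
```

```text
time: 15.72
eef_pos: [0.5503, 0.0987, 0.2825]
ee_rot: [[-0.0, 1.0, -0.001], [1.0, 0.0, -0.001], [-0.001, -0.001, -1.0]]
ft_force: [0.1, 0.1, -2.2]
width: 0.0272
grip_force: 59.6
```

```bash
python3 -m crank '[[[0,0,0],[0,0.0,0.3],1],[[0,0,0],[0,0,0.6],1],[[0,0,0],[0,0,0.9],1],[[0,0,0],[0,0,1.2],1],[[0,0,0],[0,0,1.2],1]]'
```

```text
time: 16.13
eef_pos: [0.5503, 0.0987, 0.2703]
ee_rot: [[-0.0, 1.0, -0.001], [1.0, 0.0, -0.001], [-0.001, -0.001, -1.0]]
ft_force: [0.4, 0.4, -0.9]
width: 0.0272
grip_force: 59.7
```

```bash
python3 -m crank '[[[0,0,0],[0,0.0,0.2],1],[[0,0,0],[0,0,0.4],1],[[0,0,0],[0,0,0.6],1]]'
```

```text
time: 16.38
eef_pos: [0.5504, 0.0987, 0.265]
ee_rot: [[-0.0, 1.0, -0.0], [1.0, 0.0, -0.001], [-0.001, -0.0, -1.0]]
ft_force: [0.4, 0.3, 4.0]
width: 0.0276
grip_force: 59.9
```

```bash
python3 -m crank '[[[0,0,0],[0,0.0,0.1],1],[[0,0,0],[0,0,0.2],1]]'
```

```text
time: 16.55
eef_pos: [0.5504, 0.0986, 0.2629]
ee_rot: [[-0.0, 1.0, -0.0], [1.0, 0.0, -0.001], [-0.001, -0.0, -1.0]]
ft_force: [-0.8, 0.0, 4.2]
width: 0.0273
grip_force: 59.9
```

```bash
python3 -m crank '[[[0,0,0],[0,0.0,0.1],1],[[0,0,0],[0,0,0.1],1]]'; python3 -m crank '[[[0,0,0],[0,0.0,0.1],1],[[0,0,0],[0,0,0.1],1]]'
```

```text
time: 16.72
eef_pos: [0.5504, 0.0986, 0.2619]
ee_rot: [[-0.0, 1.0, -0.0], [1.0, 0.0, -0.001], [-0.001, -0.0, -1.0]]
ft_force: [-1.2, 0.7, 2.3]
width: 0.0276
grip_force: 59.8
time: 16.88
eef_pos: [0.5504, 0.0987, 0.2618]
ee_rot: [[-0.0, 1.0, 0.0], [1.0, 0.0, -0.001], [-0.001, 0.0, -1.0]]
ft_force: [-1.7, 0.8, 7.4]
width: 0.0276
grip_force: 60.4
```

Motion stops at about 0.2618, against 0.2625 expected for bottomed out. I build up the press in small steps.

```bash
python3 -m crank '[[[0,0,0],[0,0.0,0.05],1],[[0,0,0],[0,0,0.05],1],[[0,0,0],[0,0,0.05],1]]'; python3 -m crank '[[[0,0,0],[0,0.0,0.05],1],[[0,0,0],[0,0,0.05],1],[[0,0,0],[0,0,0.05],1]]'
```

```text
time: 17.13
eef_pos: [0.5504, 0.0986, 0.2618]
ee_rot: [[-0.0, 1.0, 0.001], [1.0, 0.0, -0.001], [-0.001, 0.001, -1.0]]
ft_force: [-2.3, 0.5, 9.2]
width: 0.0273
grip_force: 60.9
time: 17.38
eef_pos: [0.5504, 0.0987, 0.2619]
ee_rot: [[-0.0, 1.0, 0.002], [1.0, 0.0, -0.001], [-0.001, 0.002, -1.0]]
ft_force: [-2.4, 0.3, 12.1]
width: 0.0272
grip_force: 61.2
```

```bash
python3 -m crank '[[[0,0,0],[0,0.0,0.06],1],[[0,0,0],[0,0,0.06],1],[[0,0,0],[0,0,0.06],1],[[0,0,0],[0,0,0.06],1]]'; python3 -m crank '[[[0,0,0],[0,0,0],1],[[0,0,0],[0,0,0],1],[[0,0,0],[0,0,0],1],[[0,0,0],[0,0,0],1],[[0,0,0],[0,0,0],1],[[0,0,0],[0,0,0],1]]'
```

```text
time: 17.72
eef_pos: [0.5505, 0.0986, 0.2618]
ee_rot: [[-0.0, 1.0, 0.002], [1.0, 0.0, -0.001], [-0.001, 0.002, -1.0]]
ft_force: [-3.5, -0.8, 14.9]
width: 0.0277
grip_force: 61.5
time: 18.22
eef_pos: [0.5505, 0.0986, 0.2618]
ee_rot: [[-0.0, 1.0, 0.002], [1.0, 0.0, -0.001], [-0.001, 0.002, -1.0]]
ft_force: [-3.7, -0.6, 14.1]
width: 0.0271
grip_force: 61.5
```

```bash
python3 -m crank '[[[0,0,0],[0,0,0.03],1],[[0,0,0],[0,0,0.03],1],[[0,0,0],[0,0,0.03],1],[[0,0,0],[0,0,0.03],1],[[0,0,0],[0,0,0.03],1],[[0,0,0],[0,0,0.03],1]]'; python3 -m crank '[[[0,0,0],[0,0,-0.4],1],[[0,0,0],[0,0,-1.5],1],[[0,0,0],[0,0,-4],1],[[0,0,0],[0,0,-7],1],[[0,0,0],[0,0,-10],1],[[0,0,0],[0,0,-10.5],1],[[0,0,0],[0,0,-10.5],1],[[0,0,0],[0,0,-10.5],1]]'
python3 - <<'E'
from h import *
go(.507,.313,.36,90)
E
```

```text
time: 18.72
eef_pos: [0.5505, 0.0986, 0.2618]
ee_rot: [[-0.0, 1.0, 0.002], [1.0, 0.0, -0.001], [-0.001, 0.002, -1.0]]
ft_force: [-3.2, -0.2, 17.0]
width: 0.0271
grip_force: 61.7
time: 19.38
eef_pos: [0.5502, 0.0986, 0.3625]
ee_rot: [[-0.0, 1.0, -0.002], [1.0, 0.0, -0.001], [-0.001, -0.002, -1.0]]
ft_force: [-0.8, -0.3, -2.9]
width: 0.0274
grip_force: 59.6
turn [-0.002  0.001  0.   ] shift [21.44 -4.32  0.23]
```

```bash
python3 -m crank '[[[0,0,0],[3,-0.6,0],1],[[0,0,0],[7,-1.4,0],1],[[0,0,0],[11,-2.2,0],1],[[0,0,0],[15,-3,0],1],[[0,0,0],[18.5,-3.7,0],1],[[0,0,0],[21,-4.3,0],1],[[0,0,0],[21.4,-4.35,0],1],[[0,0,0],[21.4,-4.35,0],1]]'; python3 -m crank '[[[0,0,0],[0,0,2],1],[[0,0,0],[0,0,5],1],[[0,0,0],[0,0,8],1],[[0,0,0],[0,0,11],1],[[0,0,0],[0,0,13],1],[[0,0,0],[0,0,14],1],[[0,0,0],[0,0,14],1],[[0,0,0],[0,0,14],1]]'
python3 - <<'E'
from h import *
b,d=camera("top");P=cloud("top",d)
q=P[195:245,215:270].reshape(-1,3);q=q[np.hypot(q[:,0]-.552,q[:,1]-.1)<.019]
print(np.histogram(q[:,2],bins=[0,.05,.1,.11,.12,.125,.13,.135,.14,.16,.2]))
go(.5065,.3127,.1415,90)
E
```

```text
time: 20.05
eef_pos: [0.5055, 0.314, 0.3608]
ee_rot: [[-0.004, 1.0, -0.005], [1.0, 0.004, -0.004], [-0.004, -0.005, -1.0]]
ft_force: [0.4, -0.7, -3.2]
width: 0.0269
grip_force: 59.5
time: 20.72
eef_pos: [0.5067, 0.3115, 0.2237]
ee_rot: [[0.001, 1.0, -0.001], [1.0, -0.001, -0.002], [-0.002, -0.001, -1.0]]
ft_force: [0.8, -0.1, -2.0]
width: 0.0273
grip_force: 59.4
(array([ 0, 68,  4,  3,  5, 75, 28,  0,  0,  0]), array([0.   , 0.05 , 0.1  , 0.11 , 0.12 , 0.125, 0.13 , 0.135, 0.14 ,
       0.16 , 0.2  ]))
turn [ 0.001  0.    -0.001] shift [ 0.05 -0.1   8.33]
```

The depth reading puts the upper bearing's top at about 0.128, so both have bottomed out. I lower the rod into its cup.

```bash
python3 -m crank '[[[0,0,0],[0.05,0,1.5],1],[[0,0,0],[0.1,0,3],1],[[0,0,0],[0.1,0,4.5],1],[[0,0,0],[0.1,0,6],1],[[0,0,0],[0.1,0,7],1],[[0,0,0],[0.1,0,7],1]]'; python3 -m crank '[[[0,0,0],[0,0,0.4],1],[[0,0,0],[0,0,0.8],1],[[0,0,0],[0,0,1.1],1],[[0,0,0],[0,0,1.2],1],[[0,0,0],[0,0,1.2],1]]'
python3 - <<'E'
from h import *
go(.5065,.3127,.1405,90)
E
```

```text
time: 21.27
eef_pos: [0.5064, 0.3132, 0.1531]
ee_rot: [[-0.0, 1.0, -0.002], [1.0, 0.0, -0.002], [-0.002, -0.002, -1.0]]
ft_force: [0.4, -0.1, -3.3]
width: 0.0278
grip_force: 59.4
time: 21.68
eef_pos: [0.5067, 0.3135, 0.142]
ee_rot: [[-0.0, 1.0, -0.0], [1.0, 0.0, -0.001], [-0.001, -0.0, -1.0]]
ft_force: [-0.6, -0.7, -2.5]
width: 0.0276
grip_force: 59.5
turn [-0.     0.001  0.   ] shift [-0.08 -0.02  0.15]
```

```bash
python3 -m crank '[[[0,0,0],[0,0,0.1],1],[[0,0,0],[0,0,0.15],1],[[0,0,0],[0,0,0.15],1]]'; python3 -m crank '[[[0,0,0],[0,0,0.05],1],[[0,0,0],[0,0,0.1],1],[[0,0,0],[0,0,0.1],1]]'
```

```text
time: 21.93
eef_pos: [0.5067, 0.3136, 0.1405]
ee_rot: [[-0.0, 1.0, -0.0], [1.0, 0.0, -0.001], [-0.001, -0.0, -1.0]]
ft_force: [0.2, 0.5, -2.4]
width: 0.0275
grip_force: 59.5
time: 22.18
eef_pos: [0.5068, 0.3137, 0.1399]
ee_rot: [[-0.0, 1.0, 0.0], [1.0, 0.0, -0.0], [-0.0, 0.0, -1.0]]
ft_force: [-0.9, -0.1, 0.1]
width: 0.0276
grip_force: 60.1
```

The floor now carries the rod, so I open gently and retreat straight up.

```bash
python3 -m crank '[[[0,0,0],[0,0,0],0.5],[[0,0,0],[0,0,0],0],[[0,0,0],[0,0,0],-1],[[0,0,0],[0,0,0],-1],[[0,0,0],[0,0,0],-1],[[0,0,0],[0,0,0],-1],[[0,0,0],[0,0,0],-1],[[0,0,0],[0,0,0],-1]]'; python3 -m crank '[[[0,0,0],[0,0,-1],-1],[[0,0,0],[0,0,-4],-1],[[0,0,0],[0,0,-8],-1],[[0,0,0],[0,0,-12],-1],[[0,0,0],[-4,-0,-14],-1],[[0,0,0],[-8,-2,-14],-1],[[0,0,0],[-12,-4,-14],-1],[[0,0,0],[-15,-6,-14],-1]]'; python3 -m crank '[[[0,0,0],[0,-4,0],-1],[[0,0,0],[0,-8,0],-1],[[0,0,0],[0,-10,0],-1],[[0,0,0],[0,-10,0],-1],[[0,0,0],[0,-10,0],-1],[[0,0,0],[0,-10,0],-1]]'
python3 - <<'E'
from h import *
b,d=camera("top");P=cloud("top",d);T=np.load("top0.npy")
def st(n,P,u0,u1,v0,v1,z0,z1):
    q=P[v0:v1,u0:u1].reshape(-1,3);q=q[(q[:,2]>z0)&(q[:,2]<z1)&(q[:,1]>-9)]; print(n,len(q),np.median(q,0).round(4) if len(q) else '')
for n,a in {"handle":(135,175,220,260,.165,.19),"small":(365,392,195,217,.03,.06),"flang":(362,396,238,270,.05,.08),"plug":(195,225,140,165,.015,.04),"tape":(270,318,120,165,.03,.07),"traybearing":(322,358,208,245,.05,.08)}.items(): st(n,T,*a);st(n,P,*a)
q=P[195:245,215:270].reshape(-1,3);q=q[np.hypot(q[:,0]-.552,q[:,1]-.1)<.019]
print(np.histogram(q[:,2],bins=[0,.05,.1,.11,.12,.125,.13,.135,.14,.16,.2])[0])
E
```

```text
time: 22.85
eef_pos: [0.5067, 0.3136, 0.1394]
ee_rot: [[-0.0, 1.0, -0.0], [1.0, 0.0, -0.001], [-0.001, -0.0, -1.0]]
ft_force: [0.0, 0.5, 0.9]
width: 0.0854
grip_force: 0.0
time: 23.52
eef_pos: [0.4486, 0.1649, 0.2809]
ee_rot: [[-0.001, 1.0, 0.002], [1.0, 0.001, -0.0], [-0.0, 0.002, -1.0]]
ft_force: [-0.3, -1.0, 1.0]
width: 0.0851
grip_force: 0.0
time: 24.02
eef_pos: [0.3494, 0.1664, 0.2805]
ee_rot: [[-0.001, 1.0, 0.002], [1.0, 0.001, -0.0], [-0.0, 0.002, -1.0]]
ft_force: [0.5, -0.5, -0.0]
width: 0.0856
grip_force: 0.0
handle 143 [0.5062 0.3117 0.1764]
handle 149 [0.5082 0.3134 0.1764]
small 72 [ 0.5908 -0.2671  0.0411]
small 69 [ 0.59   -0.2668  0.0408]
flang 148 [ 0.4566 -0.2691  0.0623]
flang 151 [ 0.4566 -0.2672  0.0626]
plug 165 [0.7535 0.1932 0.0245]
plug 161 [0.7538 0.1933 0.0245]
tape 548 [ 0.7685 -0.0456  0.0505]
tape 555 [ 0.77   -0.0476  0.0504]
traybearing 138 [ 0.5357 -0.1581  0.0624]
traybearing 0 
[ 0 70  2  3  7 72 30  0  0  0]
```

The rod stands in its cup, the bearings are bottomed out and the bystanders haven't moved.

```bash
python3 -c "
from rig import *
print(job_done())"
```

```text
the job is handed in; nothing more can be done
None
```

The job is handed in at about 24 s: both bearings are on the bottom of the tube, pressed with 17 N at the wrist; the push rod is back in its cup, and nothing else moved.

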